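# Unclip the battery cover of the lamp's battery box

## Robot

A 6-joint arm with a two-finger parallel gripper is mounted at the origin on a cart in front of the work surface, level with it; the furniture and walls round the work are solid. World frame = base frame: x ahead of the robot, y to its left, z up, the work surface at z = 0. Lengths are in mm, angles in rad, forces in N, time in s.
With the tool pointing down it reaches from about 325 to 750 mm from the base axis. Payload 7.6 kg.
Tool frame: the origin (TCP) lies between the finger pads; the fingertips stand 22 mm ahead of it and the grasp point (between the pads) lies 3 mm ahead of it (r.finger_overhang is the distance from the TCP to the fingertips, in mm); x points along the fingers, z is the direction in which the jaws open and shut, and the axes are right-handed (so a half turn about x gives the same grasp; the last joint's range is limited). The gripper opens to 85 mm and grips with 20 to 120 N. Pads are 22 mm wide; open, the fingers measure 114 mm over their backs; the gripper's body (76 mm by 85 mm) begins 54 mm behind the grasp point. The pads swing forward as they close: fully open they stand 13 mm farther back than shut.
Start: joints at [-1.269, 0.052, 1.401, -0, 1.689, -0.07], TCP at [190.754, -489.139, 253.323] pointing down, gripper open.
Joint ranges: [-2.9, 2.9], [-0.91, 2.17], [0.12, 2.37], [-1.06, 4.2], [0.26, 2.73], [-2.93, 2.93]. Speed limits (rad/s): [2.57, 2.57, 3.01, 3.14, 3.14, 3.14].

## Interface

Orientations are given as a unit quaternion [w, x, y, z].
In Python, from cell import r gives the robot as it stands.
- The arm moves only by the tool play_rows, never from a script. Its argument "commands" is a list that holds one entry, the list of rows, each a list of 5 numbers: the opening in per cent of the stroke, from 0 (shut) to 100 (fully open), then the shift along the world's x, y, z in mm, then the turn about the world's z in degrees. In form: [[[fingers, tx, ty, tz, turn], ...]]. A call has exactly 8 rows; each row is the pose to reach, as a shift and turn from the pose commanded when the call began; what a row does not reach only later rows make up. A row lasts 1/12 s, in which the tool goes at most 41.7 mm and 7.16 degrees, less where a joint would pass 70% of its speed; a pose out of reach is approached as far as the arm can. A call with a gripper value outside its range is refused whole. The fingers move at their own pace and stop on an object; "grip_force" is the grip in N (left out, the last holds). Time passes only in rows, so rows that repeat a pose let the fingers close, or fill a call up. It gives the time, the measured TCP pose, the force and the opening at its end, in the units of the state.
- r.observe(): the state, without advancing time (a new reading comes with each control period).
- r.get_image(name): name is "scene" or "side" or "wrist"; returns the picture (420x560x3 uint8, red, green, blue); there is no depth.
- r.camera_model(name): a dict with "intrinsics" (3x3 intrinsics, pixels), "view" (4x4, takes a point from world to camera coordinates); the wrist camera has in their place "T_tool_cam" (4x4, takes a point from camera to tool coordinates, whose origin is the TCP and whose axes are the tool frame's). Camera axes: x right, y up, looking along -z (the intrinsics and any distortion apply to the point x, -y, -z); pixel columns grow to the right and rows downward; lengths in mm; the calibration is good to about 2 mm. A picture is of the moment at which its call begins: read the wrist's pose just before it. camera_model takes no time and is no camera call.
- r.finish_job(): hands the job in, once; it reports no verdict.
The state is a dict: "time_s": time; "q": joint angles; "dq": joint speeds; "tau": joint torques, N m; "tcp_pos": TCP position; "tcp_rot": TCP orientation; "force": force on the tool from outside, world axes, zero at the start; "ft_torque": the same for the moment, N m; "opening": finger opening in mm.
Only numpy, scipy, OpenCV 4.12 (cv2) and the standard library are available. Lean on these libraries where they do the work, as an engineer would, in place of code of your own. Each camera call takes 0.05 s, during which the arm holds its last target.

## Task

Open the studio lamp's battery box: press the snap tab of its cover inward gently, without straining it, lift that end of the cover free of its catch, and take the cover off without forcing it. Lay the cover gently, ribbed side up, in the middle of the brown sketch pad, let go of it, and leave the things around where they are.

Things in the scene. Friction and masses are not known exactly. Their poses are not given: they have to be found in the camera images.
- battery_box: grey battery box, 130 x 110 x 68 mm (x, y, z), fixed. Origin: middle of its underside, on the table; x points from the tab side to the hooked side, z up. Walls stand 68 mm high around the cover, 1 mm clear of it. At +x a lip (x 58 to 65 mm, underside 64.6 mm high) holds down the cover's tongues; in the -x wall a notch, 48 mm wide, for the snap tab
- cover: white battery cover, loose, about 100 g: plate 115 x 92 x 4 mm (x -58 to 57 mm), top flush with the box. Origin: middle of its underside, 64 mm above the box's origin when closed, axes as the box's. Under its +x end two tongues reach to x = 62.5 mm, 4 mm under the box's lip: to come off, its -x (tab) end must first be up, then it moves 8 mm toward -x, then up
- snap_tab: spring tab, white, hanging 20 mm below the cover's tab end; slides inward (cover +x) when pressed. This point is the cover's origin while unpressed. 3 N to start, 0.5 N more per mm. Its barbs sit under a catch in the notch; to clear it the tab must go in 2 to 10 mm (differs from box to box), 2 mm further is a firm stop (5 to 9 N there). Above 18 N it is strained
- thumb_pad (a point): middle of the ribbed outer face of the snap tab, to press toward the box's +x: 28 mm wide, 20 mm high, 17 mm outside the box's wall, centre 56 mm above the table when closed. While the tab is held pressed clear of the catch, the friction of the finger on this face can carry the tab end up
- tab_end (a point): point on the cover's top, middle of its tab edge (cover x = -58 mm); 68 mm above the table when closed. Once it is over 10 mm up and the tab is let go, the barbs rest on top of the catch and prop this end up
- grip_rib (a point): centre of the straight rib on the cover to grasp it by: 12 mm thick (cover x), 50 mm long (y), standing 16 mm above the plate; the centre lies 28 mm toward +x from the cover's origin and 12 mm above it, 8 mm above the plate's top
- cover_middle (a point): centre of the cover's plate, 2 mm above its underside. On a flat surface the cover rests on its far edge and the tab, leaning about 0.2 rad with the tab end up
- kraft_pad: brown (kraft) sketch pad lying on the table, 170 x 190 x 9 mm, does not move; origin: middle of its underside. It lies on one side of the box; a small wicker basket (126 x 173 x 75 mm, fixed) stands on the other side
- ink: bystander: amber ink bottle with a white cap, 43 mm across, 60 mm high; origin: middle of its underside
- glue: bystander: standing glue stick, 26 mm across, 89 mm high; origin: middle of its underside
- tube: bystander: paint tube lying down, 36 x 105 x 23 mm; origin: middle of its underside
- clip: bystander: grey bulldog clip, 23 x 40 x 35 mm; origin: middle of its underside

How it is judged (in metres and radians):
On the way, in this order (a step that is already met when the one before it is completed fails the run):
1. the tab end of the cover is free of the catch: at least 8 mm up from its closed place (z of tab_end in the frame of battery_box above 0.076 m), for 0.2 s.
2. the cover is off the box: lifted clear of it (z of cover_middle in the frame of battery_box above 0.09 m and contact force between cover and battery_box below 0.1 N), for 0.1 s.
At the end, for the whole second after the job is handed in: The cover lies at rest on the brown sketch pad, ribbed side up (leaning less than 0.35 rad), the centre of its plate within 45 mm of the pad's middle as seen from above and less than 40 mm above the table (horizontal distance between cover_middle and kraft_pad below 0.045 m and height (world z) of cover_middle below 0.04 m and angle between cover's own z axis and vertical below 0.35 rad and contact force between cover and kraft_pad above 0.2 N and linear speed of cover below 0.02 m/s); the robot touches nothing.
It fails at once if the snap tab is strained: pressed with more than 18 N (contact force between snap_tab and the fingers above 18 N or contact force between snap_tab and the arm above 18 N).
It fails at once if the cover is forced: more than 35 N between it and the box (contact force between cover and battery_box above 35 N).
It fails at once if the cover is thrown or pressed hard onto the sketch pad (over 25 N) (contact force between cover and kraft_pad above 25 N).
It fails at once if a bystander is moved by more than 20 mm (distance of any of ink, glue, tube, clip from where it was at the start of the episode above 0.02 m).
It also fails if it takes over 72 s, if anything falls off the work surface, if the arm or the gripper's body presses on something with over 40 N, if the wrist force passes 120 N, or if a joint passes its speed limit or range.

## Working session

There is one attempt and no reset: what is moved stays moved. The work goes in short steps, Python scripts to look and compute and a tool call to move; the robot and the scene stay as the last step left them, time stands still between calls to the robot, and variables do not carry over. Pictures are saved under pics/ and viewed, and the job is handed in when it is done.

Besides the shell and the picture viewer there is one more tool, called as a command line: name --argument value ..., lists and objects as JSON in quotes. play_rows: Moves the arm, as the interface text tells. Its arguments: {"type":"object","properties":{"commands":{"type":"array","items":{"type":"array","items":{"type":"array","items":{"type":"number"}}}},"grip_force":{"type":"number"}},"required":["commands"]}

```bash
mkdir -p pics; ls; python3 - <<'E'
from cell import r
import cv2,numpy as np
print(r.observe())
for n in("scene","side","wrist"):
    print(n,r.camera_model(n))
    cv2.imwrite(f"pics/{n}0.png",cv2.cvtColor(r.get_image(n),cv2.COLOR_RGB2BGR))
E
```

```text
pics
{'time_s': 0.0, 'q': array([-1.26932035e+00,  5.28707093e-02,  1.40174136e+00,  4.50846099e-06,
        1.68858338e+00, -7.02934460e-02]), 'dq': array([ 1.76663241e-04,  2.26384014e-05,  1.56487662e-04, -1.12668199e-03,
       -9.97800052e-05,  5.35817917e-04]), 'tau': array([-1.33784528e-03, -3.81667578e+01, -3.60189378e+01, -1.03488462e-04,
        6.18897946e-03, -1.88347036e-05]), 'tcp_pos': array([ 190.66067975, -488.87150133,  252.44623192]), 'tcp_rot': array([ 0.58335126,  0.39933129,  0.58423778, -0.39862519]), 'force': array([-0.03282549, -0.20828773,  0.01547874]), 'ft_torque': array([-0.02424443,  0.0169912 ,  0.00493377]), 'opening': 85.28223004100155}
scene {'intrinsics': array([[395.56652244,   0.        , 276.10922453],
       [  0.        , 395.56652244, 215.25543763],
       [  0.        ,   0.        ,   1.        ]]), 'view': array([[-6.73445753e-01, -7.39209015e-01,  6.39142333e-03,
         4.31424293e+02],
       [ 5.16321785e-01, -4.64164834e-01,  7.19696339e-01,
        -3.90645331e+02],
       [-5.29039348e-01,  4.87976474e-01,  6.94259555e-01,
        -
[... 460 characters left out ...]
    [-4.14039998e-02, -7.39912173e-01,  6.71428094e-01,
        -9.48177109e+02],
       [ 0.00000000e+00,  0.00000000e+00,  0.00000000e+00,
         1.00000000e+00]])}
wrist {'intrinsics': array([[320.82690822,   0.        , 279.37532313],
       [  0.        , 320.82690822, 211.91654215],
       [  0.        ,   0.        ,   1.        ]]), 'T_tool_cam': array([[ 2.49807142e-04,  3.25007142e-01, -9.45711529e-01,
        -1.21038688e+02],
       [ 9.14701593e-04,  9.45711088e-01,  3.25007232e-01,
         8.45824496e+01],
       [ 9.99999550e-01, -9.46232969e-04, -6.10391659e-05,
         6.09045603e-01],
       [ 0.00000000e+00,  0.00000000e+00,  0.00000000e+00,
         1.00000000e+00]])}
```

View pics/scene0.png

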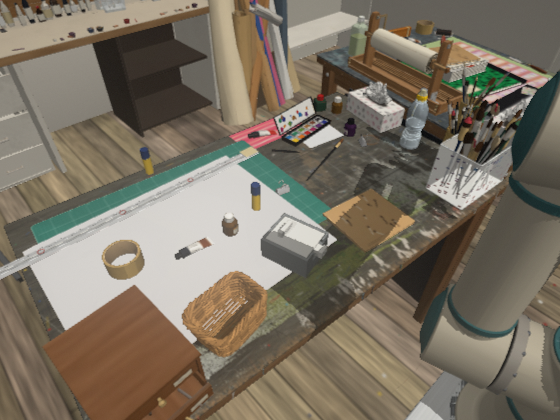

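View pics/side0.png

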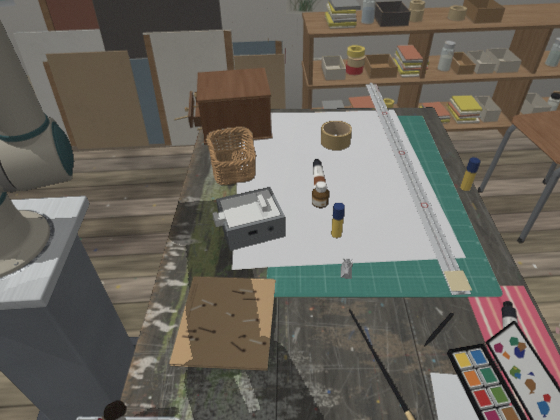

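View pics/wrist0.png

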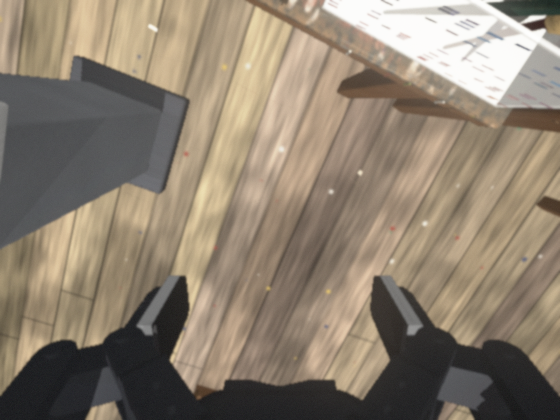

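The scene and side views show the box (side ~(250,215), tab facing left toward the robot), the brown pad (side ~(228,322)), and the basket, ink, glue, tube and clip. I'll zoom in.

```bash
cat > h.py <<'E'
import cv2,numpy as np
from cell import r
from scipy.spatial.transform import Rotation as R
def cam(n,st=None):
    m=r.camera_model(n);K=np.array(m["intrinsics"])
    if n=="wrist":
        T=np.eye(4);q=st["tcp_rot"];T[:3,:3]=R.from_quat([q[1],q[2],q[3],q[0]]).as_matrix();T[:3,3]=st["tcp_pos"]
        V=np.linalg.inv(T@m["T_tool_cam"])
    else: V=np.array(m["view"])
    return K,V
def ray(n,px,st=None):
    K,V=cam(n,st);p=np.linalg.inv(K)@[px[0],px[1],1];d=np.array([p[0],-p[1],-p[2]])
    Rm=V[:3,:3];c=-Rm.T@V[:3,3];return c,Rm.T@d
def plane(n,px,z,st=None):
    c,d=ray(n,px,st);return c+d*(z-c[2])/d[2]
def proj(n,P,st=None):
    K,V=cam(n,st);p=V[:3,:3]@np.array(P,float)+V[:3,3];p=K@[p[0],-p[1],-p[2]];return p[:2]/p[2]
def snap(n,f):
    st=r.observe();im=cv2.cvtColor(r.get_image(n),cv2.COLOR_RGB2BGR);cv2.imwrite(f"pics/{f}.png",im);return st,im
def crop(im,x0,y0,w,h,k,f): cv2.imwrite(f"pics/{f}.png",cv2.resize(im[y0:y0+h,x0:x0+w],None,fx=k,fy=k,interpolation=cv2.INTER_CUBIC))
E
python3 - <<'E'
from h import *
a=cv2.imread("pics/side0.png");b=cv2.imread("pics/scene0.png")
crop(a,205,180,100,75,8,"sidez");crop(b,250,205,100,75,8,"scenez")
m=cv2.inRange(cv2.cvtColor(a,cv2.COLOR_BGR2HSV),(8,60,60),(22,255,255));m[:270]=0;m[372:]=0;m[:,:165]=0;m[:,285:]=0
m=cv2.morphologyEx(m,cv2.MORPH_CLOSE,np.ones((9,9)))
c=max(cv2.findContours(m,0,2)[0],key=cv2.contourArea);q=cv2.approxPolyDP(cv2.convexHull(c),8,True)[:,0];print(q)
print([plane("side",p,9).round() for p in q])
E
```

```text
[[274 280]
 [267 369]
 [170 365]
 [194 276]]
[array([ 619., -156.,    9.]), array([ 598., -344.,    9.]), array([ 432., -324.,    9.]), array([ 455., -133.,    9.])]
```

View pics/sidez.png

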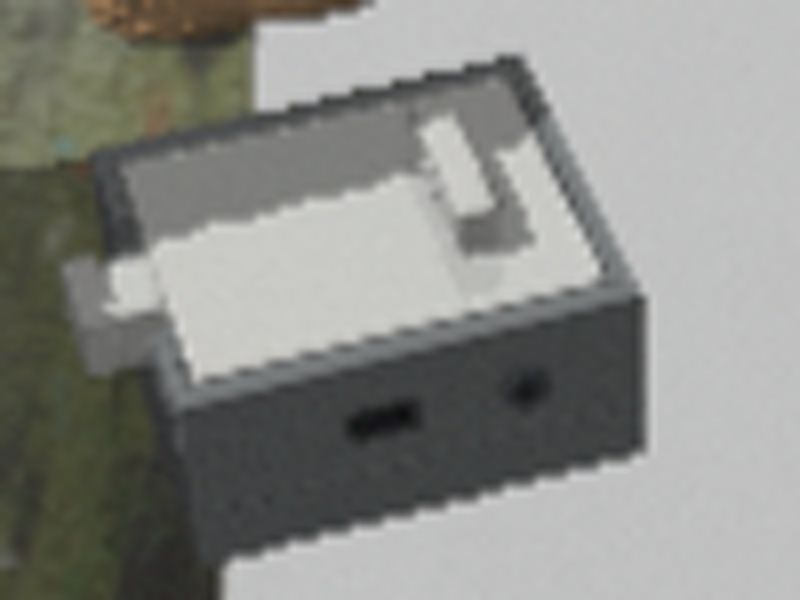

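View pics/scenez.png

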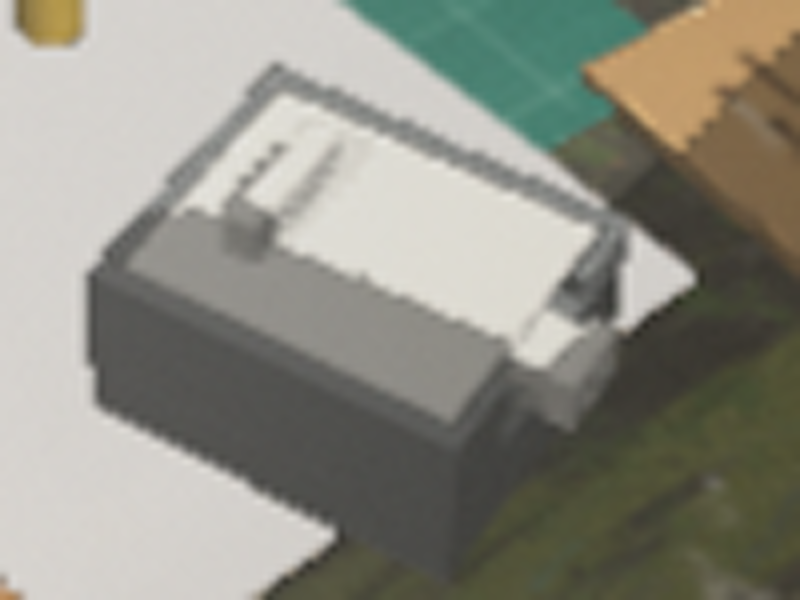

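The side crop shows the tab at crop (105,310), the rib at crop (460,165), and the box's top corners at crop (95,155), (183,408), (645,298), (520,57). The scene crop has the same corners at (88,270), (457,442), (278,65), (625,232).

```bash
python3 - <<'E'
from h import *
f=lambda o,p:(o[0]+(p[0]+.5)/8-.5,o[1]+(p[1]+.5)/8-.5)
S=[(95,155),(183,408),(645,298),(520,57)];C=[(88+369-369,270),(457,442),(625,232),(278,65)]
# box order: side: back-left(-x,+y), front-left(-x,-y), (+x,-y),(+x,+y)
side=np.array([plane("side",f((205,180),p),68) for p in S])
sc=np.array([plane("scene",f((250,205),p),68) for p in [(457,442),(625,232),(278,65),(88,270)]])
for P in(side,sc):
    c=P.mean(0);e=(P[2]+P[3]-P[0]-P[1])/2;g=(P[0]+P[3]-P[1]-P[2])/2
    print(P.round(1).tolist(),c.round(1),np.linalg.norm(e),np.linalg.norm(g),np.degrees(np.arctan2(e[1],e[0])),np.degrees(np.arctan2(-g[0],g[1])))
# rib top center (z=84) side crop (455,165); scene
print("rib",plane("side",f((205,180),(457,165)),84),plane("scene",f((250,205),(290,170)),84))
# tab top outer edge mid, z=68
print("tab",plane("side",f((205,180),(90,292)),66),plane("scene",f((250,205),(583,347)),66))
for n in ("scene","side"): print(proj(n,[526,-239,9]))
E
```

```text
[[499.2, 38.4, 68.0], [527.7, -65.0, 68.0], [651.2, -33.3, 68.0], [621.6, 71.9, 68.0]] [574.9   3.   68. ] 127.20692617856771 108.29987636683421 14.86061462283392 15.557753342272317
[[496.7, 36.7, 68.0], [520.5, -60.7, 68.0], [645.5, -32.5, 68.0], [618.4, 71.7, 68.0]] [570.3   3.8  68. ] 127.30734287902922 103.92147684106206 14.367663932196395 14.153217777644544
rib [602.17992133   7.17322537  84.        ] [597.1685365    8.32769176  84.        ]
tab [500.48541387 -16.40685213  66.        ] [498.28003334 -18.21277204  66.        ]
[367.50244968 215.84838759]
[226.72958271 318.41622528]
```

```bash
python3 - <<'E'
from h import *
st=r.observe();q=st["tcp_rot"];M=R.from_quat([q[1],q[2],q[3],q[0]]).as_matrix();print(M.round(3));print(np.degrees(np.arctan2(M[1,2],M[0,2])),st["tcp_pos"],r.finger_overhang,st["time_s"])
from itertools import product
E
```

```text
[[-0.     0.932  0.363]
 [ 0.001  0.363 -0.932]
 [-1.     0.    -0.001]]
-68.69516357120192 [ 190.7071338  -488.937024    252.66507587] 22.0 0.15
```

play_rows --commands '[[[0,20,30,0,6],[0,40,60,0,12],[0,60,90,0,18],[0,80,120,0,24],[0,100,150,0,30],[0,120,185,0,36],[0,140,215,0,42],[0,160,245,0,48]]]' --grip_force 60

```text
time_s: 0.82
tcp_pos: [351.3, -242.4, 253.3]
tcp_rot: [0.696, 0.125, 0.696, -0.125]
force: [0.5, 0.2, -0.2]
opening: -0.4
```

play_rows --commands '[[[0,25,30,-5,6],[0,50,60,-10,12],[0,75,95,-20,18],[0,100,130,-30,24],[0,125,165,-40,30],[0,150,200,-50,36],[0,170,235,-50,36],[0,180,244,-52,36]]]'

```text
time_s: 1.48
tcp_pos: [531.5, 3.8, 200.2]
tcp_rot: [0.7, -0.095, 0.701, 0.096]
force: [0.3, 0.2, -0.0]
opening: -0.3
```

```bash
python3 - <<'E'
from h import *
print(r.observe())
st,im=snap("wrist","w1");np.save("st1",st,allow_pickle=True);print(st["time_s"],st["tcp_pos"],st["opening"])
q=st["tcp_rot"];M=R.from_quat([q[1],q[2],q[3],q[0]]).as_matrix();print(np.degrees(np.arctan2(M[1,2],M[0,2])))
E
```

```text
{'time_s': 1.4833, 'q': array([-6.29261289e-02,  9.35068080e-02,  1.46310656e+00,  1.13425256e-03,
        1.58634227e+00, -3.33529617e-01]), 'dq': array([ 0.34575568,  0.47171575, -0.45514711, -0.02487681, -0.02373749,
        0.35397777]), 'tau': array([-3.01478365e-01, -4.07232928e+01, -3.31698740e+01,  1.58216916e-01,
        6.53307492e-03, -1.89380888e-01]), 'tcp_pos': array([531.54832986,   3.77420296, 200.20679341]), 'tcp_rot': array([ 0.70024974, -0.09489899,  0.70103671,  0.09587503]), 'force': array([ 0.25833866,  0.18495318, -0.01050503]), 'ft_torque': array([-0.0278055 , -0.0202518 ,  0.02439649]), 'opening': -0.2818272840497918}
1.4833 [531.54832986   3.77420296 200.20679341] -0.2818272840497918
15.505443604923729
```

View pics/w1.png

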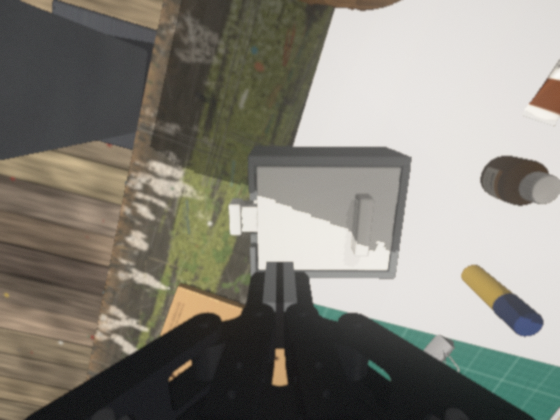

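The box lies straight in the wrist view: tab face around (232,219), rib (364,225), box top corners near (250,150), (410,155), (393,277).

```bash
python3 - <<'E'
from h import *
snap("wrist","w2");st,im=snap("wrist","w2");np.save("st1",st,allow_pickle=True);print(st["time_s"],st["tcp_pos"],np.abs(st["dq"]).max())
crop(im,215,135,200,150,4,"w2z")
E
```

```text
1.5833 [531.54153299   2.70385144 199.96090057] 0.06605558183094198
```

View pics/w2z.png

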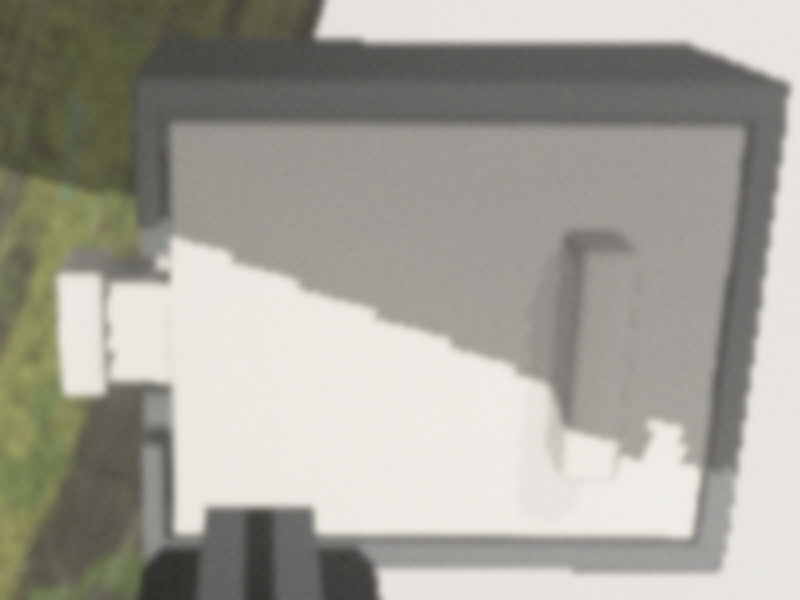

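```bash
python3 - <<'E'
from h import *
st=np.load("st1.npy",allow_pickle=True).item()
f=lambda p:(215+(p[0]+.5)/4-.5,135+(p[1]+.5)/4-.5)
g=lambda p,z:plane("wrist",f(p),z,st)[:2]
P=[g(p,68) for p in[(137,80),(787,88),(720,570)]]
print("box",np.round(P,1).tolist(),(P[0]+P[2])/2,np.linalg.norm(P[1]-P[0]),np.linalg.norm(P[2]-P[1]),np.degrees(np.arctan2(*(P[1]-P[0])[::-1])))
Q=np.array([g(p,68) for p in[(170,123),(745,125),(697,537),(175,535)]]);e=(Q[1]+Q[2]-Q[0]-Q[3])/2;h=(Q[0]+Q[1]-Q[2]-Q[3])/2
print("cover mid",Q.mean(0),np.linalg.norm(e),np.linalg.norm(h),np.degrees(np.arctan2(e[1],e[0])),np.degrees(np.arctan2(-h[0],h[1])))
print("tab top outer mid",g((62,332),66),"ends",g((58,270),66),g((67,396),66)); print("rib",g((601,363),84))
c,s=np.cos(np.radians(15)),np.sin(np.radians(15));
for o in[(573,3),(572,3)]:
  for L in[(-82,0),(28,0)]:print(o,L,o[0]+c*L[0]-s*L[1],o[1]+s*L[0]+c*L[1])
E
```

```text
box [[497.2, 39.0], [620.8, 71.9], [649.1, -32.0]] [573.15572582   3.47044965] 127.8175887073115 107.6514830797244 14.914849332867002
cover mid [572.91472074   3.30174717] 114.94798350346139 92.00820245529223 15.418289958191206 15.496981991798581
tab top outer mid [494.57089893 -17.21196555] ends [490.7384971   -4.04882315] [498.84323506 -31.21575725]
rib [599.91442655  12.26654596]
(573, 3) (-82, 0) 493.7940822442964 -18.2231616984067
(573, 3) (28, 0) 600.045923136094 10.24693326287058
(572, 3) (-82, 0) 492.7940822442964 -18.2231616984067
(572, 3) (28, 0) 599.045923136094 10.24693326287058
```

play_rows --commands '[[[0,-22,-9,0,0],[0,-44,-18,0,0],[0,-66,-26,-10,0],[0,-66,-26,-40,0],[0,-66,-26,-70,0],[0,-66,-26,-100,0],[0,-66,-26,-125,0],[0,-66,-26,-135,0]]]'

```text
time_s: 2.3
tcp_pos: [462.2, -27.0, 62.9]
tcp_rot: [0.699, -0.093, 0.703, 0.094]
force: [-0.3, 0.3, -0.2]
opening: -0.3
```

```bash
python3 - <<'E'
from h import *
st,im=snap("side","s1");crop(im,185,150,133,100,6,"s1z")
st,im=snap("wrist","w3");print(st["time_s"],st["tcp_pos"],st["force"],st["tcp_rot"])
E
```

```text
2.35 [462.12066014 -26.8010508   62.65272556] [-0.86633571  0.05551668 -0.85591191] [ 0.69871265 -0.09309494  0.70304468  0.09413897]
```

View pics/s1z.png

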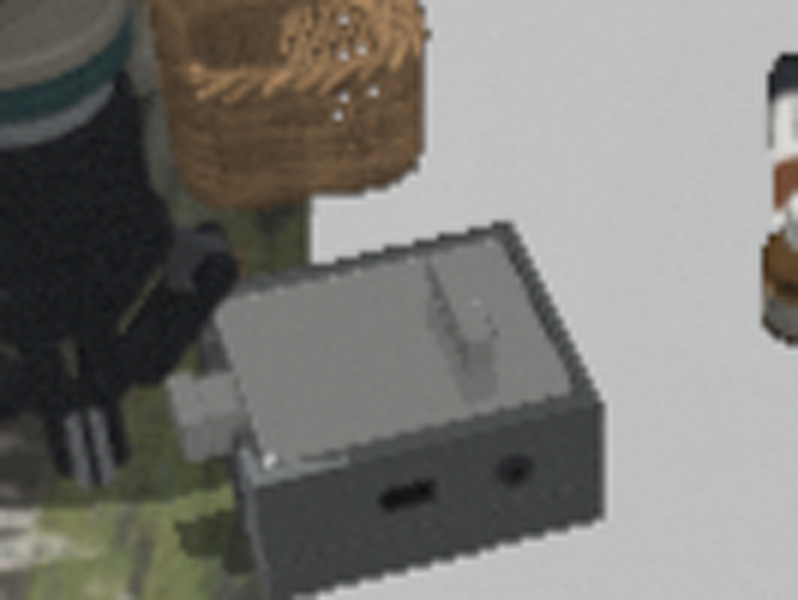

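View pics/w3.png

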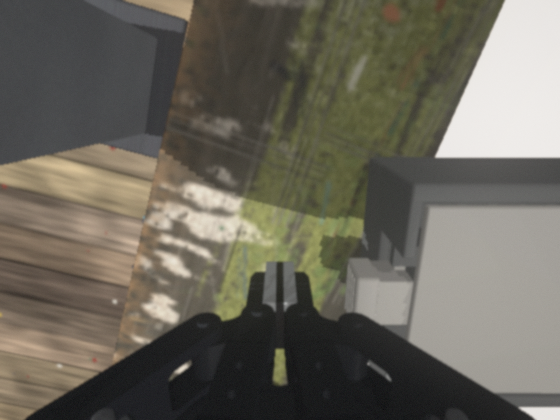

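The knuckle is near side crop (235,270) and wrist (365,320). I'll measure its height before moving over the box.

```bash
python3 - <<'E'
from h import *
im=cv2.imread("pics/w3.png");crop(im,180,240,200,150,4,"w3z")
st=r.observe();t=st["tcp_pos"];a=np.radians(15.3);ex=np.array([np.cos(a),np.sin(a),0]);ey=np.array([-ex[1],ex[0],0])
def vp(n,px,off=0):
    c,d=ray(n,px,st);p=c+d*(((t+off*ey)-c)@ey)/(d@ey);return round((p-t)@ex,1),round(p[2],1)
for px in[(240,265),(232,300),(200,345),(165,385),(130,460),(100,487)]:
    u=(185+px[0]/6,150+px[1]/6); print("side",px,vp("side",u,0),vp("side",u,-11))
for px in[(365,320),(352,313),(313,290),(310,272),(295,262)]: print("wrist",px,vp("wrist",px),vp("wrist",px,11))
E
```

```text
side (240, 265) (np.float64(65.3), np.float64(121.2)) (np.float64(63.8), np.float64(130.4))
side (232, 300) (np.float64(60.7), np.float64(106.2)) (np.float64(59.3), np.float64(115.7))
side (200, 345) (np.float64(47.0), np.float64(88.8)) (np.float64(45.8), np.float64(98.6))
side (165, 385) (np.float64(32.3), np.float64(73.9)) (np.float64(31.3), np.float64(83.9))
side (130, 460) (np.float64(14.9), np.float64(41.6)) (np.float64(14.2), np.float64(52.1))
side (100, 487) (np.float64(2.3), np.float64(31.8)) (np.float64(1.8), np.float64(42.5))
wrist (365, 320) (np.float64(35.5), np.float64(77.6)) (np.float64(31.0), np.float64(92.0))
wrist (352, 313) (np.float64(31.2), np.float64(73.1)) (np.float64(27.3), np.float64(88.1))
wrist (313, 290) (np.float64(16.6), np.float64(55.9)) (np.float64(14.6), np.float64(73.1))
wrist (310, 272) (np.float64(16.7), np.float64(39.0)) (np.float64(14.7), np.float64(58.5))
wrist (295, 262) (np.float64(9.4), np.float64(28.1)) (np.float64(8.3), np.float64(49.0))
```

View pics/w3z.png

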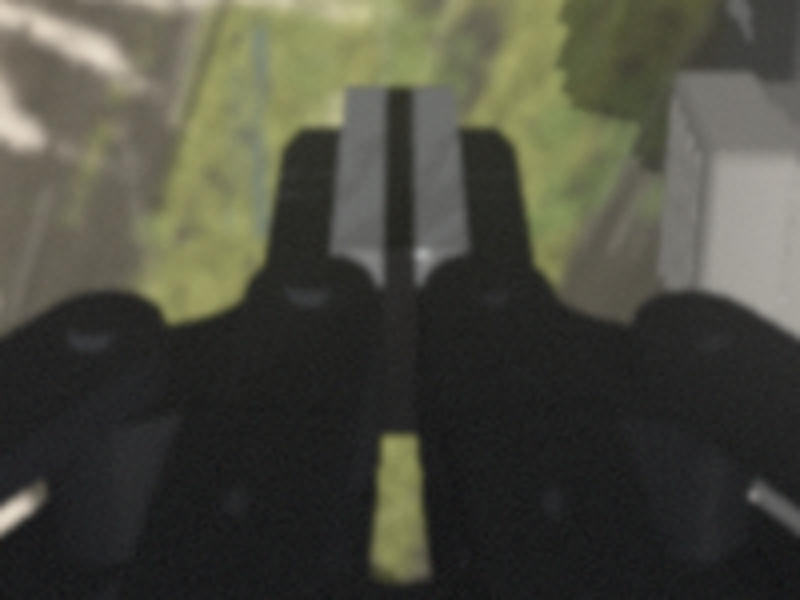

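play_rows --commands '[[[0,0,0,5,0],[0,0,0,9,0],[0,3,1,9,0],[0,6,1.5,9,0],[0,9,2.5,9,0],[0,12,3.5,9,0],[0,12,3.5,9,0],[0,12,3.5,9,0]]]'

```text
time_s: 3.07
tcp_pos: [476.8, -22.5, 75.2]
tcp_rot: [0.701, -0.094, 0.701, 0.094]
force: [-0.2, -0.2, 0.7]
opening: 0.1
```

play_rows --commands '[[[0,0,0,-3,0],[0,1,0.3,-3,0],[0,2,0.5,-3,0],[0,3,0.8,-3,0],[0,3.9,1,-3,0],[0,3.9,1,-3,0],[0,3.9,1,-3,0],[0,3.9,1,-3,0]]]'

```text
time_s: 3.73
tcp_pos: [480.5, -21.7, 72.2]
tcp_rot: [0.701, -0.094, 0.701, 0.094]
force: [-1.5, 0.3, 0.4]
opening: -0.3
```

play_rows --commands '[[[0,0.5,0.13,0,0],[0,1,0.26,0,0],[0,1.5,0.4,0,0],[0,1.9,0.5,0,0],[0,1.9,0.5,0,0],[0,1.9,0.5,0,0],[0,1.9,0.5,0,0],[0,1.9,0.5,0,0]]]'

```text
time_s: 4.4
tcp_pos: [482.4, -21.1, 72.2]
tcp_rot: [0.701, -0.094, 0.701, 0.094]
force: [-4.5, 0.0, 0.4]
opening: -0.1
```

play_rows --commands '[[[0,0.5,0.13,0,0],[0,1,0.26,0,0],[0,1,0.26,0,0],[0,1,0.26,0,0],[0,1,0.26,0,0],[0,1,0.26,0,0],[0,1,0.26,0,0],[0,1,0.26,0,0]]]'

```text
time_s: 5.07
tcp_pos: [483.5, -20.9, 72.3]
tcp_rot: [0.701, -0.094, 0.701, 0.094]
force: [-4.6, -1.3, 0.7]
opening: 0.4
```

play_rows --commands '[[[0,0.5,0.13,0,0],[0,1,0.26,0,0],[0,1,0.26,0,0],[0,1,0.26,0,0],[0,1,0.26,0,0],[0,1,0.26,0,0],[0,1,0.26,0,0],[0,1,0.26,0,0]]]'

```text
time_s: 5.73
tcp_pos: [484.5, -20.6, 72.3]
tcp_rot: [0.701, -0.094, 0.701, 0.094]
force: [-5.5, -2.1, -0.2]
opening: 0.2
```

play_rows --commands '[[[0,0.5,0.13,0,0],[0,1,0.26,0,0],[0,1,0.26,0,0],[0,1,0.26,0,0],[0,1,0.26,0,0],[0,1,0.26,0,0],[0,1,0.26,0,0],[0,1,0.26,0,0]]]'

```text
time_s: 6.4
tcp_pos: [485.4, -20.4, 72.2]
tcp_rot: [0.701, -0.094, 0.701, 0.094]
force: [-5.0, -0.7, -0.3]
opening: 0.2
```

```bash
python3 - <<'E'
from h import *
st,im=snap("side","s2");crop(im,185,150,133,100,6,"s2z");print(st["force"],st["tcp_pos"])
E
```

```text
[-5.00453924 -0.7195888  -0.26838446] [485.41290019 -20.36033645  72.24784566]
```

View pics/s2z.png

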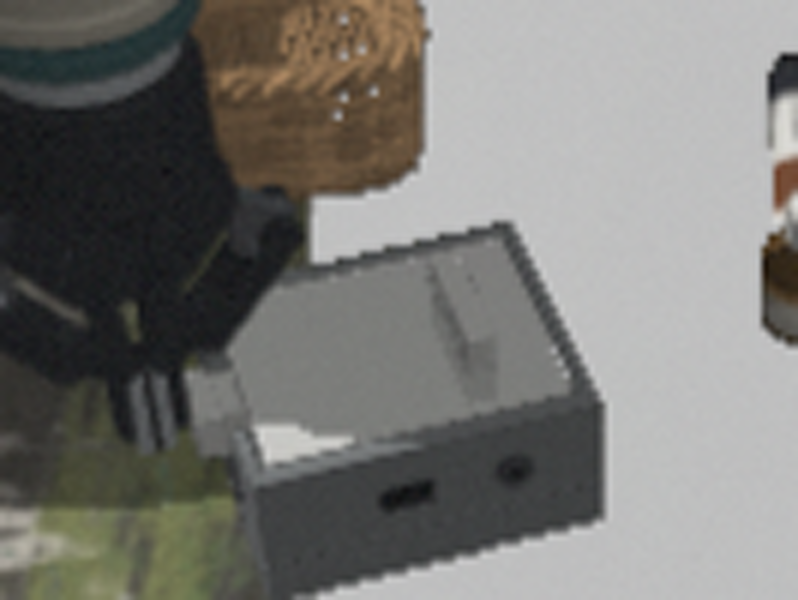

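The finger is on the tab (crop ~(190,400)) and the tab has moved in by about 4 mm. I'll keep pressing until I feel the stop.

play_rows --commands '[[[0,0.5,0.13,0,0],[0,1,0.26,0,0],[0,1,0.26,0,0],[0,1,0.26,0,0],[0,1,0.26,0,0],[0,1,0.26,0,0],[0,1,0.26,0,0],[0,1,0.26,0,0]]]'

```text
time_s: 7.12
tcp_pos: [486.3, -20.1, 72.2]
tcp_rot: [0.701, -0.094, 0.701, 0.094]
force: [-5.9, -1.5, -0.1]
opening: -0.3
```

play_rows --commands '[[[0,0.5,0.13,0,0],[0,1,0.26,0,0],[0,1,0.26,0,0],[0,1,0.26,0,0],[0,1,0.26,0,0],[0,1,0.26,0,0],[0,1,0.26,0,0],[0,1,0.26,0,0]]]'

```text
time_s: 7.78
tcp_pos: [487.2, -19.9, 72.2]
tcp_rot: [0.7, -0.094, 0.701, 0.094]
force: [-6.1, -0.7, 0.8]
opening: 0.2
```

play_rows --commands '[[[0,0.5,0.13,0,0],[0,1,0.26,0,0],[0,1,0.26,0,0],[0,1,0.26,0,0],[0,1,0.26,0,0],[0,1,0.26,0,0],[0,1,0.26,0,0],[0,1,0.26,0,0]]]'

```text
time_s: 8.45
tcp_pos: [488.2, -19.6, 72.2]
tcp_rot: [0.7, -0.094, 0.701, 0.094]
force: [-6.6, -1.5, 0.4]
opening: 0.0
```

play_rows --commands '[[[0,0.5,0.13,0,0],[0,1,0.26,0,0],[0,1,0.26,0,0],[0,1,0.26,0,0],[0,1,0.26,0,0],[0,1,0.26,0,0],[0,1,0.26,0,0],[0,1,0.26,0,0]]]'

```text
time_s: 9.12
tcp_pos: [489.1, -19.4, 72.2]
tcp_rot: [0.7, -0.094, 0.701, 0.094]
force: [-7.4, -1.1, 1.4]
opening: 0.1
```

play_rows --commands '[[[0,0.5,0.13,0,0],[0,1,0.26,0,0],[0,1,0.26,0,0],[0,1,0.26,0,0],[0,1,0.26,0,0],[0,1,0.26,0,0],[0,1,0.26,0,0],[0,1,0.26,0,0]]]'

```text
time_s: 9.78
tcp_pos: [489.5, -19.3, 72.1]
tcp_rot: [0.7, -0.094, 0.702, 0.094]
force: [-10.7, -1.9, 4.0]
opening: 0.2
```

play_rows --commands '[[[0,0.3,0.1,0,0],[0,0.6,0.15,0,0],[0,0.6,0.15,0,0],[0,0.6,0.15,0,0],[0,0.6,0.15,0,0],[0,0.6,0.15,0,0],[0,0.6,0.15,0,0],[0,0.6,0.15,0,0]]]'

```text
time_s: 10.45
tcp_pos: [489.6, -19.2, 72.1]
tcp_rot: [0.699, -0.094, 0.702, 0.094]
force: [-14.2, -3.3, 5.6]
opening: -0.1
```

Firm stop found at 14.6 N, about 9 mm in. I'll ease off to around 9 N, then lift.

play_rows --commands '[[[0,-0.5,-0.13,0,0],[0,-1,-0.26,0,0],[0,-1,-0.26,0,0],[0,-1,-0.26,0,0],[0,-1,-0.26,1,0],[0,-1,-0.26,2,0],[0,-1,-0.26,3,0],[0,-1,-0.26,4,0]]]'

```text
time_s: 11.12
tcp_pos: [489.4, -19.3, 75.8]
tcp_rot: [0.7, -0.094, 0.702, 0.094]
force: [-6.9, -1.6, -0.5]
opening: 0.1
```

```bash
python3 - <<'E'
from h import *
st,im=snap("side","s3");crop(im,185,150,133,100,6,"s3z");print(st["force"],st["tcp_pos"])
E
```

```text
[-6.85431303 -1.56114666 -0.51583956] [489.3930167  -19.28892781  75.84680836]
```

View pics/s3z.png

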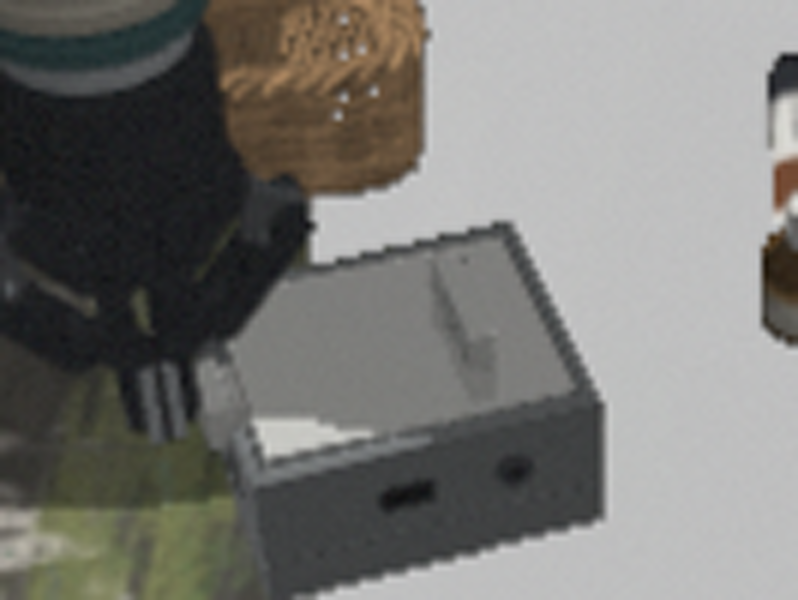

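Tab held at ~7 N, with the downward load showing in fz. The cover's tab corner at crop (255,420) looks slightly raised, so I'll keep lifting.

play_rows --commands '[[[0,0,0,1,0],[0,0,0,2,0],[0,0,0,3,0],[0,0,0,4,0],[0,0,0,5,0],[0,0,0,6,0],[0,0,0,6,0],[0,0,0,6,0]]]'

```text
time_s: 11.83
tcp_pos: [489.5, -19.3, 82.0]
tcp_rot: [0.7, -0.094, 0.701, 0.094]
force: [-7.4, -1.4, 0.5]
opening: -0.1
```

```bash
python3 - <<'E'
from h import *
st,im=snap("side","s4");crop(im,185,150,133,100,6,"s4z");print(st["force"],st["tcp_pos"])
E
```

```text
[-7.43788518 -1.4464925   0.51042666] [489.54659245 -19.28558012  82.01972432]
```

View pics/s4z.png

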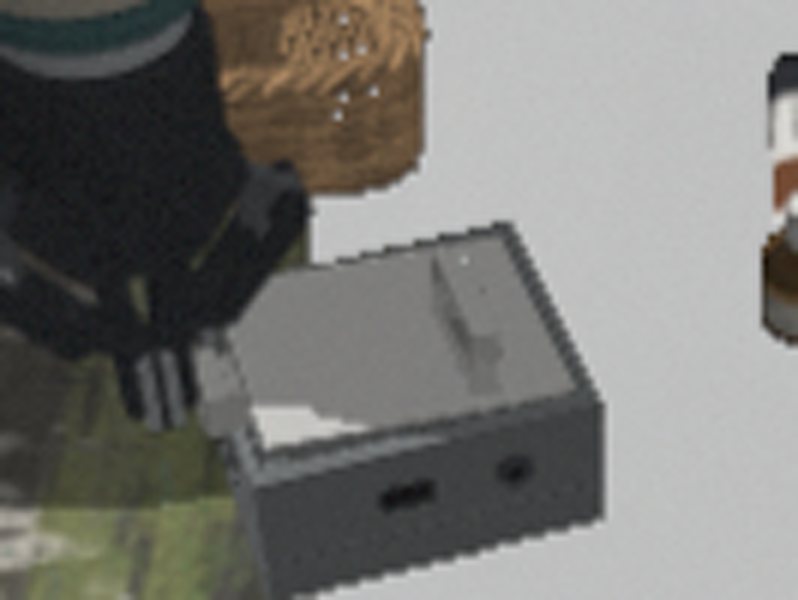

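The cover's tab end is clearly rising with the finger: its near-left corner has moved up to crop (262,440). I'll lift 5–6 mm more.

play_rows --commands '[[[0,0,0,1,0],[0,0,0,2,0],[0,0,0,3,0],[0,0,0,4,0],[0,0,0,5,0],[0,0,0,6,0],[0,0,0,6,0],[0,0,0,6,0]]]'

```text
time_s: 12.55
tcp_pos: [489.7, -19.3, 88.1]
tcp_rot: [0.7, -0.094, 0.701, 0.094]
force: [-7.3, -1.2, 0.5]
opening: -0.0
```

```bash
python3 - <<'E'
from h import *
st,im=snap("side","s5");crop(im,185,150,133,100,6,"s5z");print(st["force"],st["tcp_pos"])
st,im=snap("scene","c5");crop(im,240,195,133,100,6,"c5z")
E
```

```text
[-7.27459661 -1.2222568   0.54583992] [489.65797674 -19.26891454  88.11514122]
```

View pics/s5z.png

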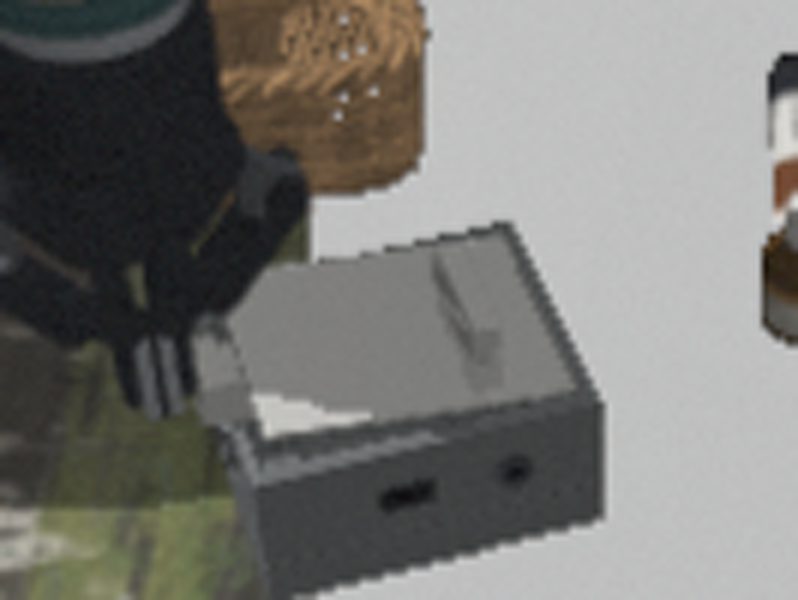

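View pics/c5z.png

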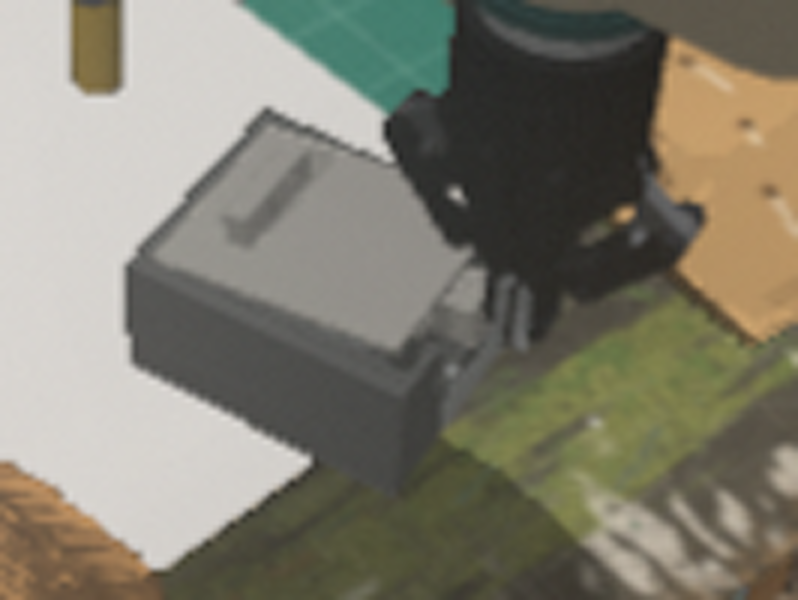

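Tab end is up about 14 mm. I'll draw the finger back so the barbs rest on the catch, then rise.

play_rows --commands '[[[0,0,0,2,0],[0,-3,-0.8,2,0],[0,-6,-1.6,2,0],[0,-9,-2.4,2,0],[0,-12,-3.2,2,0],[0,-18,-4.8,2,0],[0,-26,-6.8,2,0],[0,-34,-9,5,0]]]'

```text
time_s: 13.32
tcp_pos: [455.5, -28.2, 93.1]
tcp_rot: [0.701, -0.094, 0.701, 0.094]
force: [-0.7, 0.0, -0.9]
opening: 0.4
```

```bash
python3 - <<'E'
from h import *
st,im=snap("side","s6");crop(im,185,150,133,100,6,"s6z");print(st["force"],st["tcp_pos"])
E
```

```text
[-0.66245272  0.01975794 -0.89328544] [455.52595127 -28.23272559  93.10226426]
```

View pics/s6z.png

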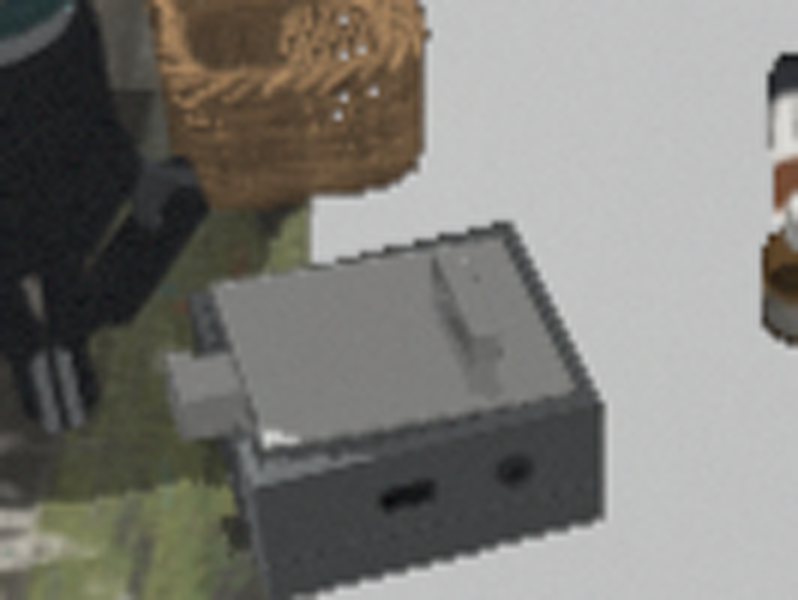

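The tab end is propped on the catch (tab at crop (200,395), corner raised). Next I'll move above the rib with the fingers half open.

play_rows --commands '[[[50,0,0,25,0],[50,0,0,50,0],[50,35,9,57,0],[50,70,19,57,0],[50,105,28,57,0],[50,135,36,57,0],[50,145.5,39,57,0],[50,145.5,39,57,0]]]' --grip_force 30

```text
time_s: 14.03
tcp_pos: [603.2, 11.6, 149.7]
tcp_rot: [0.701, -0.094, 0.701, 0.095]
force: [-0.7, 0.2, 0.2]
opening: 43.0
```

```bash
python3 - <<'E'
from h import *
snap("side","s7");st,im=snap("side","s7");crop(im,185,130,133,100,6,"s7z");print(st["force"],st["tcp_pos"])
st,im=snap("wrist","w7");np.save("st7",st);print(st["tcp_pos"],st["opening"],proj("wrist",[601,11,87],st),abs(st["dq"]).max())
st,im=snap("scene","c7");crop(im,240,195,133,100,6,"c7z")
E
```

```text
[-0.42810657 -0.19034247 -0.08865631] [602.03082669  11.09089871 149.79349186]
[601.34961364  10.81047485 149.99019996] 42.75303990322284 [277.47356905 241.82394587] 0.0321940830922805
```

View pics/s7z.png

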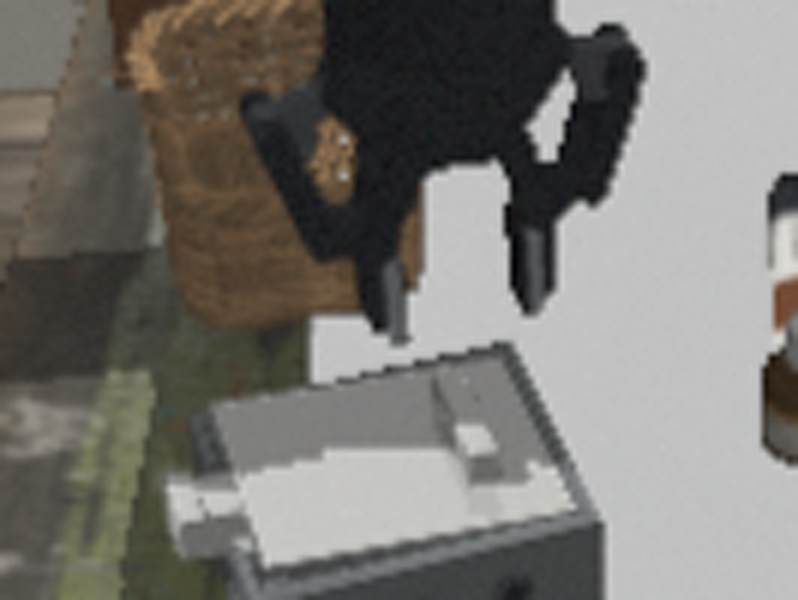

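View pics/w7.png

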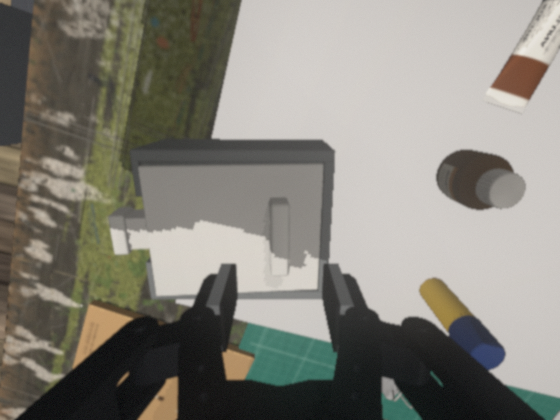

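View pics/c7z.png

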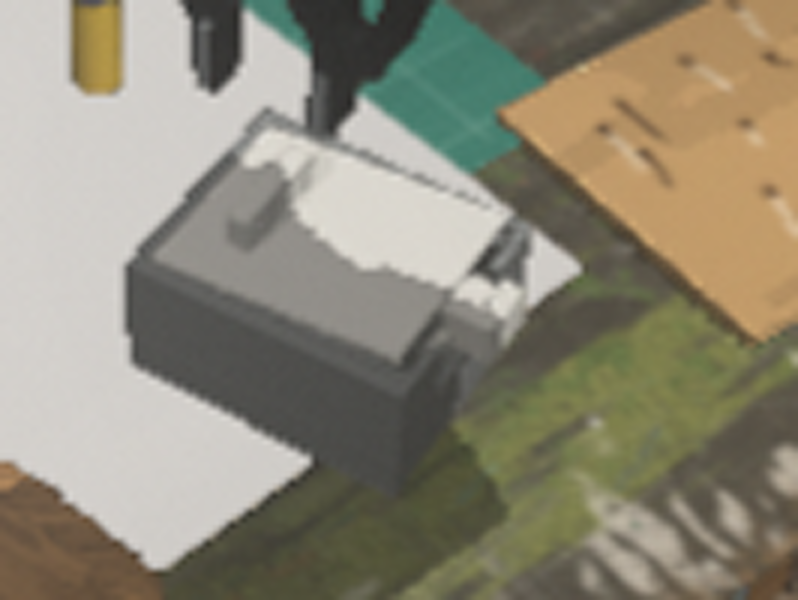

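```bash
python3 - <<'E'
from h import *
st=np.load("st7.npy",allow_pickle=True).item();im=cv2.imread("pics/w7.png");crop(im,230,180,100,110,5,"w7z")
print(plane("wrist",(281,240),87,st))
E
```

```text
[602.79802346  12.78680718  87.        ]
```

View pics/w7z.png

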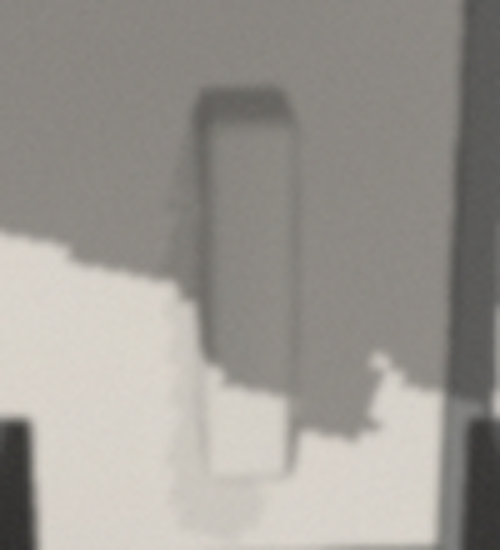

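The rib top spans wrist x 272–288.5, y 204–275, putting its centre near (602.5, 12.8), which fits the expected place. I'll descend around it.

play_rows --commands '[[[50,1,1,-12,0],[50,1,1,-24,0],[50,1,1,-34,0],[50,1,1,-42,0],[50,1,1,-47,0],[50,1,1,-50,0],[50,1,1,-52,0],[50,1,1,-52,0]]]'

```text
time_s: 14.9
tcp_pos: [602.6, 11.8, 98.1]
tcp_rot: [0.701, -0.094, 0.701, 0.094]
force: [-0.4, -0.5, 0.1]
opening: 42.5
```

```bash
python3 - <<'E'
from h import *
st,im=snap("side","s8");crop(im,205,150,133,100,6,"s8z");print(st["force"],st["tcp_pos"])
E
```

```text
[-0.40327226 -0.453662    0.08224518] [602.64621465  11.79712188  98.08094678]
```

View pics/s8z.png

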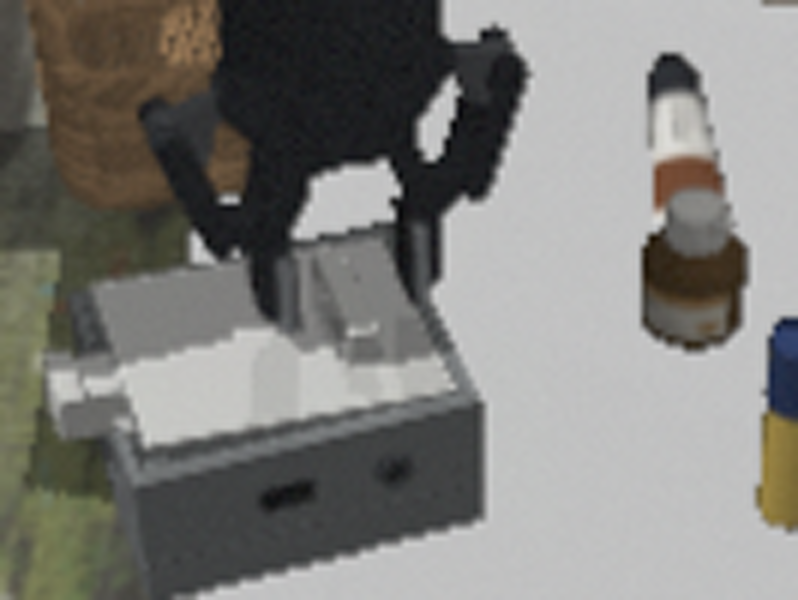

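The fingers straddle the rib (crop (275,300) and (420,260)). Closing.

play_rows --commands '[[[30,0,0,0,0],[20,0,0,0,0],[10,0,0,0,0],[5,0,0,0,0],[0,0,0,0,0],[0,0,0,0,0],[0,0,0,0,0],[0,0,0,0,0]]]' --grip_force 30

```text
time_s: 15.62
tcp_pos: [601.4, 11.4, 98.9]
tcp_rot: [0.699, -0.094, 0.702, 0.094]
force: [-10.0, -1.6, 6.2]
opening: 11.0
```

```bash
python3 - <<'E'
from h import *
st,im=snap("side","s9");crop(im,205,150,133,100,6,"s9z");print(st["force"],st["tcp_pos"],st["opening"])
E
```

```text
[-9.98499363 -1.6486952   6.1892053 ] [601.36384556  11.38332392  98.8568425 ] 10.991426076950557
```

View pics/s9z.png

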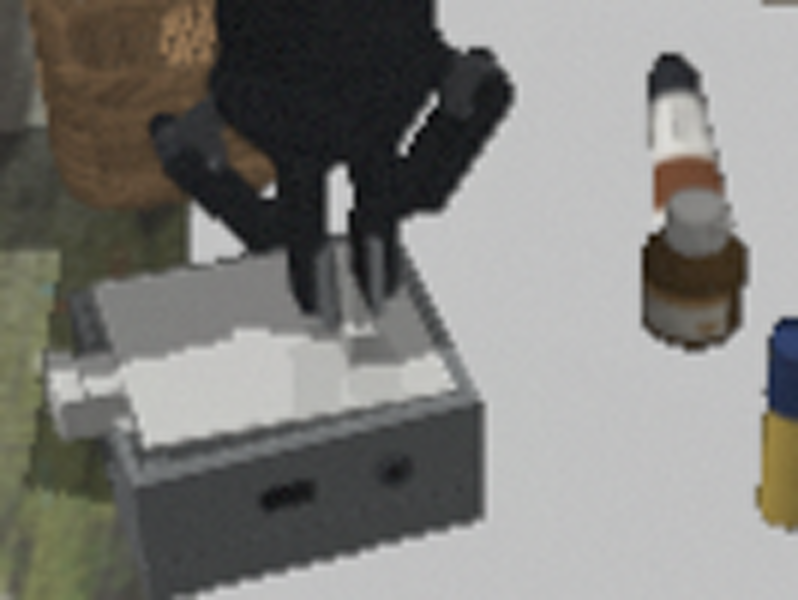

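Gripped (11 mm), with small residual forces of −10 N in x and +6 N in z. I'll relax those first.

play_rows --commands '[[[0,-0.5,-0.1,0.4,0],[0,-1,-0.3,0.8,0],[0,-1.5,-0.4,1.2,0],[0,-1.7,-0.5,1.2,0],[0,-1.7,-0.5,1.2,0],[0,-1.7,-0.5,1.2,0],[0,-1.7,-0.5,1.2,0],[0,-1.7,-0.5,1.2,0]]]'

```text
time_s: 16.33
tcp_pos: [601.0, 11.3, 99.6]
tcp_rot: [0.701, -0.094, 0.701, 0.094]
force: [-0.9, -1.4, -0.2]
opening: 11.2
```

Relaxed. Now I'll slide toward −x in stages.

play_rows --commands '[[[0,-1,-0.3,0,0],[0,-2,-0.5,0,0],[0,-3,-0.8,0,0],[0,-4,-1.1,0,0],[0,-4.8,-1.3,0,0],[0,-4.8,-1.3,0,0],[0,-4.8,-1.3,0,0],[0,-4.8,-1.3,0,0]]]'

```text
time_s: 17.0
tcp_pos: [596.2, 10.0, 99.7]
tcp_rot: [0.701, -0.094, 0.701, 0.094]
force: [2.1, -0.1, 1.5]
opening: 11.3
```

```bash
python3 - <<'E'
from h import *
st,im=snap("side","s10");crop(im,195,150,133,100,6,"s10z");print(st["force"],st["tcp_pos"],st["opening"])
E
```

```text
[ 2.08670168 -0.13040015  1.4537637 ] [596.24857253  10.02235206  99.70357977] 11.313989938394451
```

View pics/s10z.png

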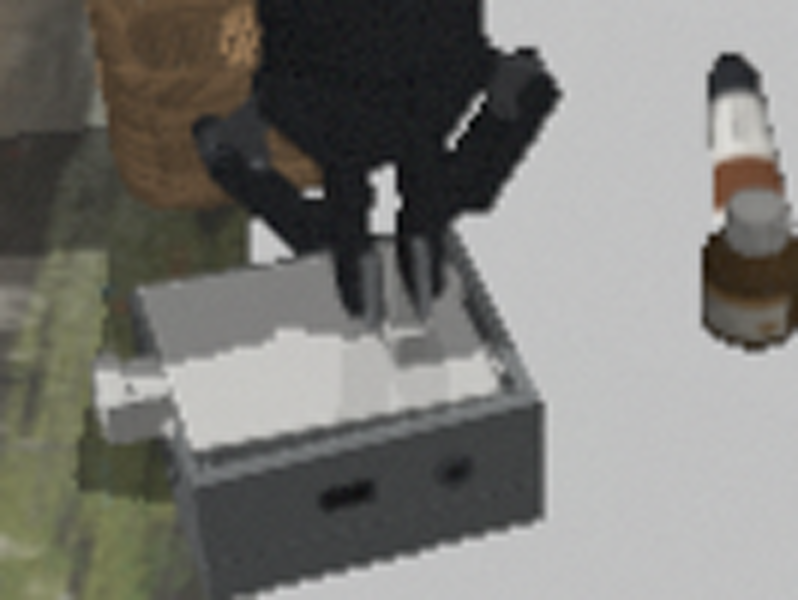

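Sliding freely: ~2 N, and a gap has opened at the hooked end (crop (500,365)). Continuing.

play_rows --commands '[[[0,-1,-0.3,0,0],[0,-2,-0.5,0,0],[0,-3,-0.8,0,0],[0,-4,-1.1,0,0],[0,-5,-1.3,0,0],[0,-5.5,-1.5,0,0],[0,-5.5,-1.5,0,0],[0,-5.5,-1.5,0,0]]]'

```text
time_s: 17.72
tcp_pos: [590.5, 8.5, 99.3]
tcp_rot: [0.701, -0.094, 0.701, 0.094]
force: [0.6, 0.4, -0.9]
opening: 10.9
```

play_rows --commands '[[[0,0,0,1,0],[0,0,0,2,0],[0,0,0,3,0],[0,0,0,4,0],[0,0,0,5,0],[0,0,0,6,0],[0,0,0,7,0],[0,0,0,8,0]]]'

```text
time_s: 18.38
tcp_pos: [590.7, 8.5, 107.7]
tcp_rot: [0.701, -0.094, 0.701, 0.094]
force: [0.3, 1.1, -0.4]
opening: 11.3
```

```bash
python3 - <<'E'
from h import *
st,im=snap("side","s11");crop(im,195,150,133,100,6,"s11z");print(st["force"],st["tcp_pos"],st["opening"])
E
```

```text
[ 0.32819006  1.05660754 -0.35336526] [590.67411864   8.52239599 107.68479456] 11.260954288024099
```

View pics/s11z.png

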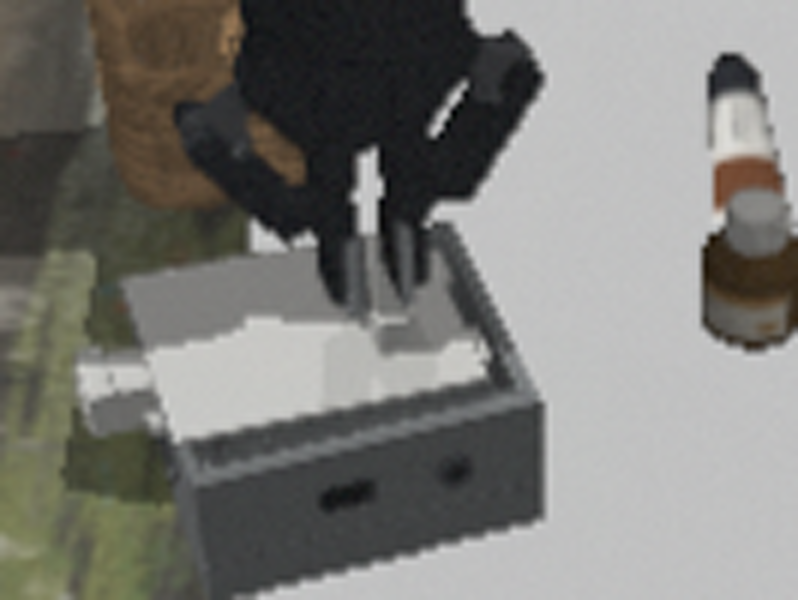

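The cover is coming up cleanly, and its near edge now shows above the wall. Lifting clear.

play_rows --commands '[[[0,0,0,4,0],[0,0,0,10,0],[0,0,0,20,0],[0,0,0,32,0],[0,0,0,45,0],[0,0,0,56,0],[0,0,0,62,0],[0,0,0,62,0]]]'

```text
time_s: 19.1
tcp_pos: [591.5, 8.5, 172.2]
tcp_rot: [0.702, -0.094, 0.699, 0.094]
force: [0.4, -0.2, -1.0]
opening: 10.8
```

```bash
python3 - <<'E'
from h import *
st,im=snap("side","s12");print(st["force"],st["tcp_pos"],st["opening"])
snap("scene","c12")
E
```

```text
[ 0.38000139 -0.24134654 -1.00199388] [591.53065646   8.50664491 172.17401139] 10.827845902027757
```

View pics/s12.png

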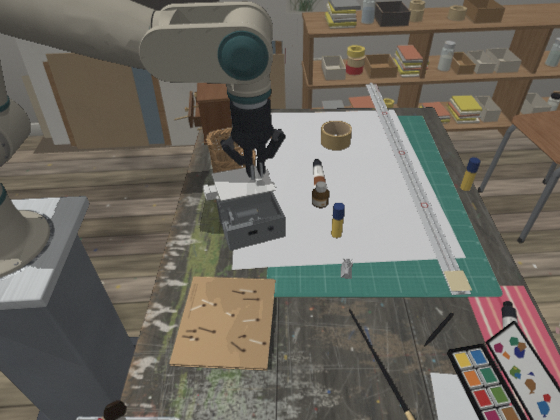

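View pics/c12.png

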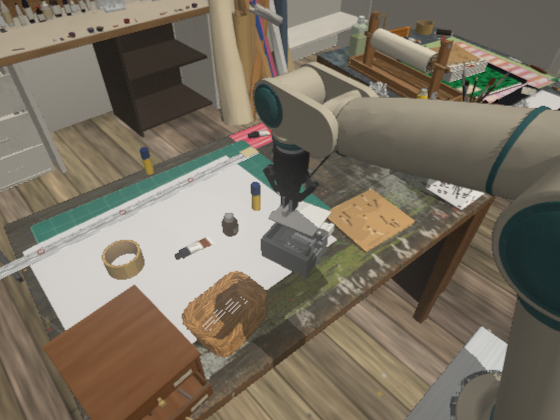

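The cover hangs level from the gripper clear of the box (side ~(243,183)), and the bystanders are untouched. Carrying it to the pad.

play_rows --commands '[[[0,-2,-10,0,0],[0,-5,-30,0,0],[0,-10,-60,0,0],[0,-15,-90,0,0],[0,-20,-120,0,0],[0,-25,-150,0,0],[0,-30,-180,0,0],[0,-34,-206,0,0]]]'

```text
time_s: 19.87
tcp_pos: [555.3, -199.9, 168.5]
tcp_rot: [0.7, -0.094, 0.701, 0.094]
force: [0.1, 0.7, -1.0]
opening: 11.2
```

play_rows --commands '[[[0,-2.5,-18,0,0],[0,-4,-30,-6,0],[0,-4.5,-34,-18,0],[0,-4.5,-34,-32,0],[0,-4.5,-34,-46,0],[0,-4.5,-34,-58,0],[0,-4.5,-34,-66,0],[0,-4.5,-34,-70,0]]]'

```text
time_s: 20.53
tcp_pos: [551.5, -230.5, 97.2]
tcp_rot: [0.7, -0.094, 0.702, 0.095]
force: [0.0, 0.4, -1.1]
opening: 11.0
```

```bash
python3 - <<'E'
from h import *
st,im=snap("side","s13");print(st["force"],st["tcp_pos"],st["opening"]);crop(im,145,200,160,120,5,"s13z")
st,im=snap("scene","c13");crop(im,290,140,160,120,5,"c13z")
E
```

```text
[ 0.00173541  0.4332862  -1.05604502] [ 551.49108497 -230.50595976   97.15594772] 10.971693903742485
```

View pics/s13z.png

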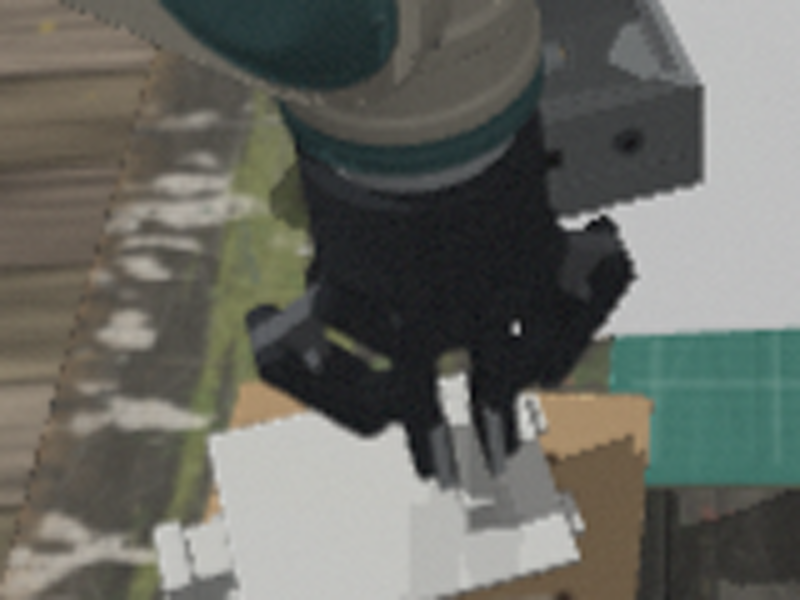

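View pics/c13z.png

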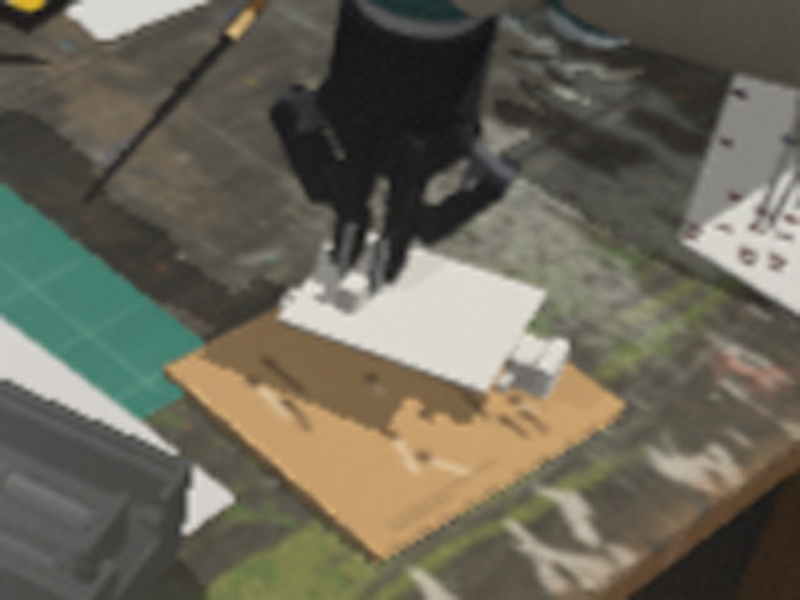

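The cover is level over the pad, ribs up, slightly tab-side. Lowering slowly.

play_rows --commands '[[[0,1,-1,-6,0],[0,1,-1,-12,0],[0,1,-1,-18,0],[0,1,-1,-23,0],[0,1,-1,-27,0],[0,1,-1,-30,0],[0,1,-1,-32,0],[0,1,-1,-33,0]]]'

```text
time_s: 21.3
tcp_pos: [553.1, -232.4, 66.2]
tcp_rot: [0.701, -0.094, 0.701, 0.094]
force: [0.3, 0.4, -0.7]
opening: 11.0
```

play_rows --commands '[[[0,0,0,-0.5,0],[0,0,0,-1,0],[0,0,0,-1.5,0],[0,0,0,-2,0],[0,0,0,-2.5,0],[0,0,0,-3,0],[0,0,0,-3,0],[0,0,0,-3,0]]]'

```text
time_s: 21.97
tcp_pos: [553.1, -232.5, 63.5]
tcp_rot: [0.701, -0.094, 0.701, 0.094]
force: [-0.2, -0.4, -1.0]
opening: 11.1
```

play_rows --commands '[[[0,0,0,-0.5,0],[0,0,0,-1,0],[0,0,0,-1.5,0],[0,0,0,-2,0],[0,0,0,-2.5,0],[0,0,0,-3,0],[0,0,0,-3,0],[0,0,0,-3,0]]]'

```text
time_s: 22.63
tcp_pos: [553.1, -232.5, 60.5]
tcp_rot: [0.701, -0.094, 0.701, 0.094]
force: [-0.4, -0.4, -0.7]
opening: 11.2
```

play_rows --commands '[[[0,0,0,-0.5,0],[0,0,0,-1,0],[0,0,0,-1.5,0],[0,0,0,-2,0],[0,0,0,-2.5,0],[0,0,0,-3,0],[0,0,0,-3,0],[0,0,0,-3,0]]]'

```text
time_s: 23.3
tcp_pos: [553.1, -232.5, 57.5]
tcp_rot: [0.701, -0.094, 0.701, 0.094]
force: [-0.3, 0.8, -2.1]
opening: 11.3
```

play_rows --commands '[[[0,0,0,-0.5,0],[0,0,0,-1,0],[0,0,0,-1.5,0],[0,0,0,-2,0],[0,0,0,-2.5,0],[0,0,0,-3,0],[0,0,0,-3,0],[0,0,0,-3,0]]]'

```text
time_s: 23.97
tcp_pos: [553.5, -232.5, 54.9]
tcp_rot: [0.701, -0.094, 0.7, 0.094]
force: [1.8, 1.2, 2.8]
opening: 11.1
```

```bash
python3 - <<'E'
from h import *
st,im=snap("side","s14");print(st["force"],st["tcp_pos"],st["opening"]);crop(im,145,240,160,120,5,"s14z")
st,im=snap("scene","c14");crop(im,290,140,160,120,5,"c14z")
E
```

```text
[1.80003565 1.23966217 2.79659816] [ 553.50318606 -232.5145932    54.93650454] 11.126719274344666
```

View pics/s14z.png

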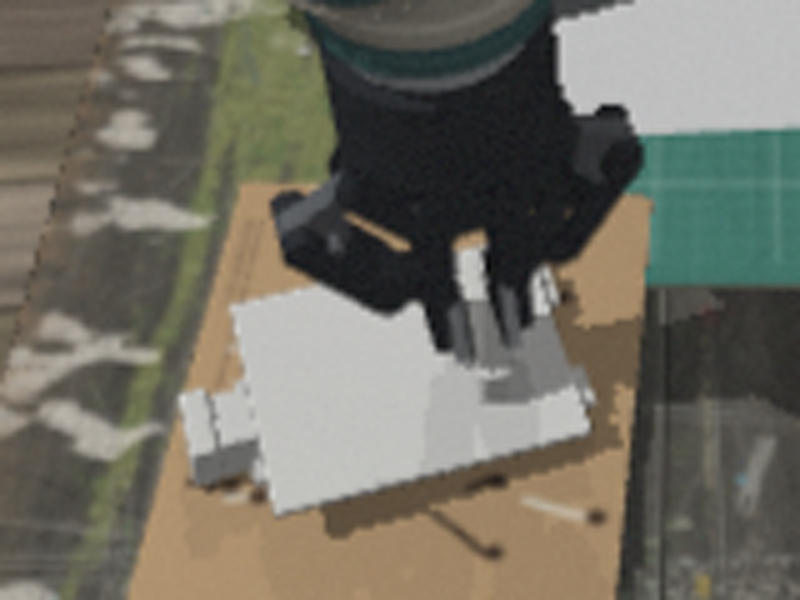

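View pics/c14z.png

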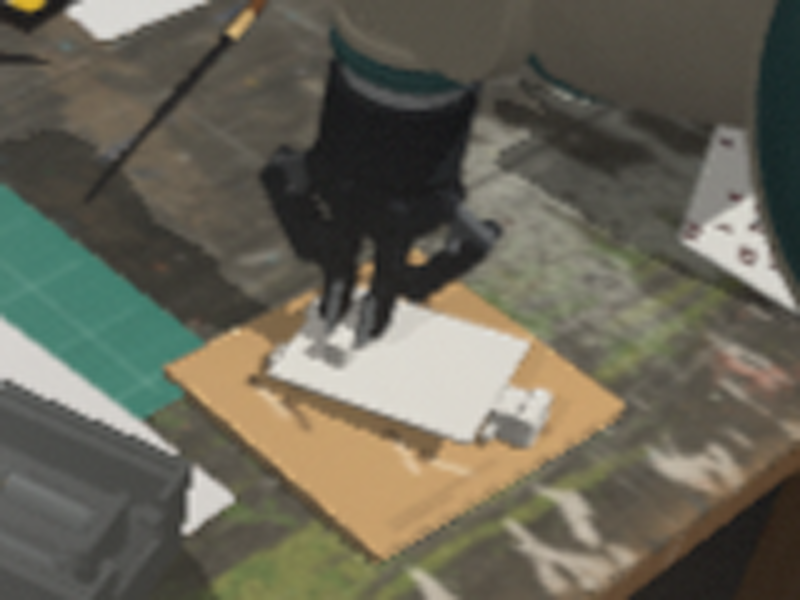

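The tab has touched the pad (fz swung to +2.8 N), and the cover is well centred. Lowering the hooked end further in small steps.

play_rows --commands '[[[0,0,0,-0.5,0],[0,0,0,-1,0],[0,0,0,-1.5,0],[0,0,0,-2,0],[0,0,0,-2,0],[0,0,0,-2,0],[0,0,0,-2,0],[0,0,0,-2,0]]]'

```text
time_s: 24.73
tcp_pos: [553.3, -232.5, 52.7]
tcp_rot: [0.701, -0.094, 0.701, 0.094]
force: [3.5, 1.4, 3.6]
opening: 11.0
```

play_rows --commands '[[[0,0,0,-0.5,0],[0,0,0,-1,0],[0,0,0,-1.5,0],[0,0,0,-2,0],[0,0,0,-2,0],[0,0,0,-2,0],[0,0,0,-2,0],[0,0,0,-2,0]]]'

```text
time_s: 25.4
tcp_pos: [553.5, -232.5, 50.9]
tcp_rot: [0.701, -0.094, 0.701, 0.094]
force: [5.0, 1.9, 6.0]
opening: 10.9
```

play_rows --commands '[[[0,0,0,-0.5,0],[0,0,0,-1,0],[0,0,0,-1.5,0],[0,0,0,-2,0],[0,0,0,-2,0],[0,0,0,-2,0],[0,0,0,-2,0],[0,0,0,-2,0]]]' --grip_force 20

```text
time_s: 26.07
tcp_pos: [553.6, -232.6, 50.0]
tcp_rot: [0.701, -0.094, 0.7, 0.094]
force: [1.6, 3.1, 12.4]
opening: 10.9
```

```bash
python3 - <<'E'
from h import *
st,im=snap("side","s15");print(st["force"],st["tcp_pos"],st["opening"]);crop(im,145,240,160,120,5,"s15z")
E
```

```text
[ 1.58894922  3.14541725 12.42040916] [ 553.6149287  -232.5836581    49.97205539] 10.89688506432196
```

View pics/s15z.png

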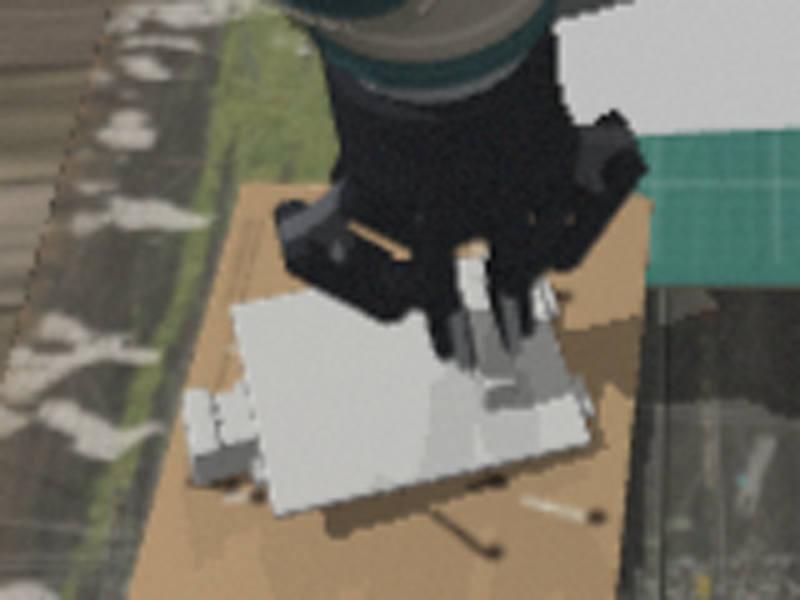

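The hooked edge has landed: the force went from 6 to 12 N and z stopped at 50. I'll ease up 1.5 mm and release.

play_rows --commands '[[[0,0,0,0.7,0],[0,0,0,1.5,0],[0,0,0,1.5,0],[12,0,0,1.5,0],[16,0,0,1.5,0],[24,0,0,1.5,0],[32,0,0,1.5,0],[40,0,0,1.5,0]]]'

```text
time_s: 26.78
tcp_pos: [552.3, -232.4, 48.9]
tcp_rot: [0.7, -0.094, 0.702, 0.094]
force: [-0.4, 0.2, 0.6]
opening: 33.8
```

play_rows --commands '[[[45,0,0,2,0],[45,0,0,6,0],[45,0,0,12,0],[45,0,0,25,0],[45,0,0,45,0],[45,0,0,75,0],[45,0,0,110,0],[45,0,0,140,0]]]'

```text
time_s: 27.45
tcp_pos: [553.2, -232.5, 193.7]
tcp_rot: [0.701, -0.095, 0.7, 0.094]
force: [0.1, -0.4, 0.1]
opening: 38.4
```

```bash
python3 - <<'E'
from h import *
st,im=snap("side","s16");print(st["force"],st["tcp_pos"],st["opening"])
crop(im,145,240,160,120,5,"s16z")
st,im=snap("scene","c16")
E
```

```text
[ 0.06550551 -0.43282224  0.06432229] [ 553.22684508 -232.50185968  193.69074273] 38.36692777768828
```

View pics/s16z.png

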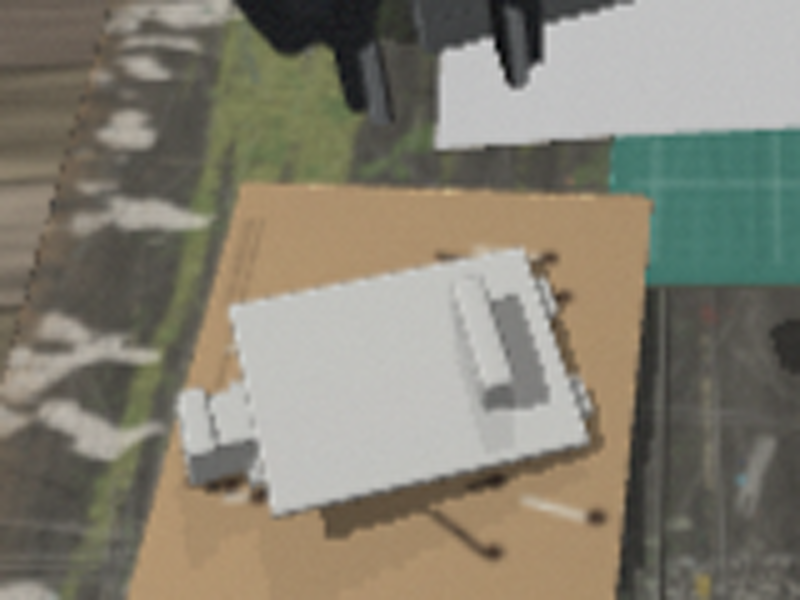

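View pics/c16.png

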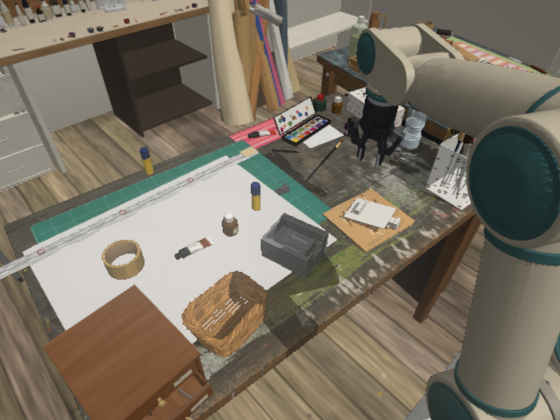

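The cover lies ribs-up near the middle of the pad and the gripper is clear. I'll check its centre numerically before handing in.

```bash
python3 - <<'E'
from h import *
f=lambda p:(145+p[0]/5,240+p[1]/5)
Q=[plane("side",f(p),z)[:2] for p,z in[((233,308),36),((277,513),36),((590,440),14),((522,250),14)]]
print(np.round(Q,1).tolist(),np.mean(Q,0), "pad",[526,-239])
a=cv2.imread("pics/s0.png") if 0 else cv2.imread("pics/scene0.png");b=cv2.imread("pics/c16.png")
d=cv2.absdiff(a,b).max(2)
for n,(x,y,w,h) in dict(ink=(220,210,20,28),glue=(249,180,14,32),tube=(172,235,42,26),clip=(275,180,18,16)).items(): print(n,d[y:y+h,x:x+w].mean())
print(r.observe()["time_s"]); r.finish_job()
E
```

```text
[[462.4, -215.2], [485.8, -301.4], [593.7, -267.7], [569.3, -180.7]] [ 527.80720686 -241.23763545] pad [526, -239]
ink 1.4625
glue 1.6160714285714286
tube 1.6593406593406594
clip 26.62847222222222
27.55
the job is handed in; nothing more can be done
```

```bash
python3 - <<'E'
import cv2,numpy as np
o=[]
for n,(x,y) in dict(scene0=(265,172),c16=(265,172),side0=(325,250),s16=(325,250)).items():
    o.append(cv2.resize(cv2.imread(f"pics/{n}.png")[y:y+32,x:x+40],None,fx=5,fy=5))
cv2.imwrite("pics/clip.png",np.hstack(o))
E
```

```text
(no output)
```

View pics/clip.png

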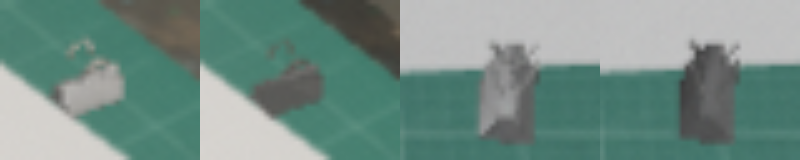

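The battery cover is off the box and lying ribbed side up on the brown sketch pad, and I handed the job in at 27.6 s of the 72 s allowed. `finish_job` gave no verdict, so this rests on my own checks.

- **Opening:** I pressed the tab in to its firm stop, about 9 mm. The end-of-move force readings peaked at about 15 N, against the 18 N limit. I eased to about 7 N, carried the tab end up roughly 14 mm and let it rest on the catch.
- **Taking it off:** I gripped the rib; closing on it left about 10 N sideways, which I relaxed. Then I slid the cover 11 mm toward the tab side with about 2 N and lifted it clear.
- **Laying it down:** I lowered it slowly, with about 13 N on the pad at most, and let go.
- **Last checks:** The cover's centre measures (528, −241) against the pad's middle at (526, −239), so it is about 3 mm off. The robot is clear of everything.
- **Bystanders:** The image comparison showed no change at the ink, glue or tube. It flagged the clip (mean difference 27). A close look after handing in shows the clip in the same place in both views, only darker; I put that down to the arm's shadow.
- **Not measured:** I did not measure the cover's final lean or height. They look like the natural resting pose the task describes, about 0.2 rad.

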